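# Make up a checking kit and a marking kit

## Robot

A 6-joint arm with a two-finger parallel gripper is mounted at the origin on a cart in front of the work surface, level with it; the furniture and walls round the work are solid. World frame = base frame: x ahead of the robot, y to its left, z up, the work surface at z = 0. Lengths are in m, angles in rad, forces in N, time in s.
With the tool pointing down it reaches from about 0.35 to 0.975 m from the base axis. Payload 4.9 kg.
Tool frame: the origin (TCP) lies at the very end of the fingers, on their centre line; the grasp point (between the pads) lies 19 mm behind it; z points along the fingers, y is the direction in which the jaws open and shut (so a half turn about z gives the same grasp; the last joint's range is limited). The gripper opens to 85 mm and grips with 20 to 120 N. Pads are 22 mm wide; open, the fingers measure 114 mm over their backs; the gripper's body (76 mm by 85 mm) begins 54 mm behind the grasp point. The pads swing forward as they close: fully open they stand 13 mm farther back than shut.
Start: joints at [-1.326, 0.053, 1.613, -0, 1.476, -0.119], TCP at [0.222, -0.584, 0.231] pointing down, gripper open.
Joint ranges: [-3.01, 3.01], [-1.01, 2.22], [0.06, 2.58], [-1.02, 4.17], [0.09, 2.62], [-3.14, 3.14]. Speed limits (rad/s): [2.57, 2.57, 3.14, 3.14, 3.14, 3.14].

## Interface

Orientations are given as a unit quaternion [w, x, y, z].
In Python, from plant import monitor, eyes, manip gives the robot as it stands.
- The arm moves only by the tool step_arm, never from a script. Its argument "motion" is a list of rows, each a list of 7 numbers: the shift along the world's x, y, z scaled (see below), then the turn, a rotation vector about the world's x, y, z scaled (see below), then the closure in counts, from 0 (fully open) to 255 (shut). In form: [[x, y, z, ax, ay, az, grip], ...]. A call has 1 to 10 rows; each row is the pose to reach, as a shift and turn from the pose commanded when the call began; what a row does not reach only later rows make up. The controller multiplies each number of a shift by 0.5 m and each number of a turn by 1.5 rad. A row lasts 1/10 s, in which the tool goes at most 50 mm and 8.59 degrees, less where a joint would pass 70% of its speed; a pose out of reach is approached as far as the arm can. A call with a number of a shift or a turn outside -1 to 1 is refused whole. A call with a gripper value outside its range is refused whole. The fingers move at their own pace and stop on an object; the grip force is fixed at half the most. Time passes only in rows, so rows that repeat a pose let the fingers close. It gives the time, the measured TCP pose, the force and the opening at its end, in the units of the state.
- monitor.state(): the state, without advancing time (a new reading comes with each control period).
- eyes.grab_frame(name): name is "side" or "top" or "wrist"; returns a dict with "pixels" (420x560x3 uint8, red, green, blue), "mtx" (3x3 intrinsics, pixels), "rvec" (rotation vector, rad) and "tvec" (3), from world to camera coordinates, as OpenCV has them; the wrist camera has in their place "hand_eye" (4x4, takes a point from camera to tool coordinates, whose origin is the TCP and whose axes are the flange's). Camera axes: x right, y down, z forward; pixel columns grow to the right and rows downward; lengths in m; the calibration is good to about 2 mm. A picture is of the moment at which its call begins: read the wrist's pose just before it. There is no depth.
- manip.job_done(): hands the job in, once; it reports no verdict.
Trained networks look in the newest picture that a camera, given by its name, has taken for a name from the list of things; names that differ only in an ending like _2 or _b are one class to them, and where a whole thing is asked for, a point or a joint stands for the part that bears it (a point fixed in the world has none). Each returns a list of dicts, best first, with "p" (0 to 1); they miss things now and then, are a little off and sometimes report something else, mostly with a low value. They report only what shows in the picture. A call takes as long as a camera call. They do not tell look-alikes from the thing itself.
- eyes.look_for(name, camera): "box" ([centre column, centre row, width, height] in pixels, round what is visible of it).
- eyes.pinpoint(name, camera): "uv" ([column, row] in pixels: a listed point, or the origin of a listed thing).
The state is a dict: "time": time; "joint_pos": joint angles; "joint_vel": joint speeds; "joint_efforts": joint torques, N m; "tool_pos": TCP position; "tool_rot": TCP orientation; "contact_force": force on the tool from outside, world axes, zero at the start; "ft_torque": the same for the moment, N m; "gripper_width": opening from 0.0 (shut) to 1.0 (fully open).
Only numpy, scipy, OpenCV 4.12 (cv2) and the standard library are available. Lean on these libraries where they do the work, as an engineer would, in place of code of your own. Each camera call takes 0.05 s, during which the arm holds its last target.

## Task

Make up two kits from the stock in front of the trays: one loose steel cup and the V-block in the blue tray; the other loose cup, the tape roll and the black marker pen in the orange tray. Stand each cup upright, the V-block groove up and the tape flat on the floor of its own square pocket (either pocket of that tray), and lay the pen lengthwise in the orange tray's long slot. Leave the chuck key where it lies, and the cups at the far back left, which are not stock.

Things in the scene. Friction and masses are not known exactly. Their poses are not given: they have to be found in the camera images.
- cup_a_center (a point): bare steel cup, open at the top, one of the two in the stock: 64 mm outer diameter, 47 mm high, thin wall, standing upright on the worktop with its mouth up. The point is the cup's centre, 23.5 mm above its underside; z is the cup's axis, up. The two loose cups are alike and interchangeable
- cup_b_center (a point): bare steel cup, open at the top, the other of the two in the stock: 64 mm outer diameter, 47 mm high, thin wall, standing upright on the worktop with its mouth up. The point is the cup's centre, 23.5 mm above its underside; z is the cup's axis, up. The two loose cups are alike and interchangeable
- vee_block_center (a point): grey ground-steel V-block, groove up: 49 mm long along its groove, 40 mm across, 35 mm high, 0.2 to 0.45 kg. The point is the middle of the block, 17.5 mm above its underside (inside the open V); x runs along the groove, y across it (grip the 40 mm between its two flat flanks), z up
- tape_center (a point): roll of cream masking tape lying flat: 67 mm outer diameter, 24 mm high; its 27 mm hole is closed to the fingers (treat it as a solid disc and grip it round the outside). The point is its centre, 12 mm above its underside; z is its axis, up
- pen_center (a point): black marker pen lying on the worktop: 131 mm long, about 15 mm wide and 15 mm high (17 mm at the clip). The point is the middle of the barrel, 7.6 mm above its underside; x runs along the pen, y across it, z up. It does not roll
- blue_tray: blue plastic kit tray, fixed, 160 mm (x) by 196 mm (y); lips and dividers 4 mm thick, 8 mm high; floor top 3 mm above the worktop. Origin: centre of its underside; z up. On the -x (robot) side a long slot, 56 mm (x) by 188 mm (y) inside, centred at x -48, y 0 mm. Behind it two square pockets with black pads, 92 by 92 mm inside, centred at x +30, y +48 and y -48 mm
- orange_tray: orange plastic kit tray, fixed, 160 mm (x) by 196 mm (y); lips and dividers 4 mm thick, 8 mm high; floor top 3 mm above the worktop. Origin: centre of its underside; z up. On the -x (robot) side a long slot, 56 mm (x) by 188 mm (y) inside, centred at x -48, y 0 mm. Behind it two square pockets with black pads, 92 by 92 mm inside, centred at x +30, y +48 and y -48 mm
- key_center (a point): bystander: chuck key (dark shank with a bright T bar), about 110 by 117 by 18 mm, loose, lying at the front right of the stock; the point is 9 mm above its underside. It must stay where it lies
- nose_tip (a point): obstacle: tip of the grey cylindrical nose of the fixed machine axis that overhangs the worktop between the trays. The point is the centre of its front face. The nose is 70 mm thick, runs away in +x, and 0.07 m behind the tip widens to 180 mm (y), its top 0.26 m above the worktop: pass in front of it or well above it when crossing
There are look-alikes about, which are no part of the job. What is shaped like the part that bears vee_block_center but pink is not meant.

How it is judged:
At the end, for the whole second after the job is handed in: Blue tray: a loose cup and the V-block; orange tray: the other cup, tape and pen. Cups, block and tape rest on a pocket floor (height within 3 mm, level within 0.12 rad, centre within 26 mm of pocket centre in x); pen on the slot floor, along it within 0.3 rad and 35 mm of its middle (((x of cup_a_center in the frame of blue_tray between 0.004 and 0.056 m and y of cup_a_center in the frame of blue_tray between -0.076 and 0.076 m and z of cup_a_center in the frame of blue_tray between 0.0235 and 0.0295 m and angle between each of cup_a_center, cup_b_center's own z axis and vertical below 0.12 rad and x of cup_b_center in the frame of orange_tray between 0.004 and 0.056 m and y of cup_b_center in the frame of orange_tray between -0.076 and 0.076 m and z of cup_b_center in the frame of orange_tray between 0.0235 and 0.0295 m) or (x of cup_b_center in the frame of blue_tray between 0.004 and 0.056 m and y of cup_b_center in the frame of blue_tray between -0.076 and 0.076 m and z of cup_b_center in the frame of blue_tray between 0.0235 and 0.0295 m and angle between each of cup_b_center, cup_a_center's own z axis and vertical below 0.12 rad and x of cup_a_center in the frame of orange_tray between 0.004 and 0.056 m and y of cup_a_center in the frame of orange_tray between -0.076 and 0.076 m and z of cup_a_center in the frame of orange_tray between 0.0235 and 0.0295 m)) and x of vee_block_center in the frame of blue_tray between 0.004 and 0.056 m and y of vee_block_center in the frame of blue_tray between -0.076 and 0.076 m and z of vee_block_center in the frame of blue_tray between 0.0175 and 0.0235 m and angle between each of vee_block_center, tape_center's own z axis and vertical below 0.12 rad and x of tape_center in the frame of orange_tray between 0.004 and 0.056 m and y of tape_center in the frame of orange_tray between -0.076 and 0.076 m and z of tape_center in the frame of orange_tray between 0.012 and 0.018 m and x of pen_center in the frame of orange_tray between -0.07 and -0.026 m and y of pen_center in the frame of orange_tray between -0.035 and 0.035 m and z of pen_center in the frame of orange_tray between 0.007 and 0.0145 m and angle between the x axis of pen_center and the y axis of orange_tray, either way round below 0.3 rad); the robot touches nothing.
It fails at once if the chuck key is pushed more than 30 mm (distance of key_center from where it was at the start of the episode above 0.03 m).
It also fails if it takes over 131 s, if anything falls off the work surface, if the arm or the gripper's body presses on something with over 40 N, if the wrist force passes 120 N, or if a joint passes its speed limit or range.

## Working session

There is one attempt and no reset: what is moved stays moved. The work goes in short steps, Python scripts to look and compute and a tool call to move; the robot and the scene stay as the last step left them, time stands still between calls to the robot, and variables do not carry over. Pictures are saved under pics/ and viewed, and the job is handed in when it is done.

Besides the shell and the picture viewer there is one more tool, called by a JSON object that holds its "api" and its "payload". step_arm: Moves the arm, as the interface text tells. Its arguments: {"type":"object","properties":{"motion":{"type":"array","items":{"type":"array","items":{"type":"number"}}}},"required":["motion"]}

```bash
mkdir -p pics; ls
cat > h.py <<'E'
import numpy as np, cv2
from plant import monitor, eyes, manip
def grab(cam,fn=None):
    f=eyes.grab_frame(cam)
    if fn: cv2.imwrite('pics/'+fn,f['pixels'][:,:,::-1])
    return f
def w2c(f): 
    return cv2.Rodrigues(np.array(f['rvec'],float))[0],np.array(f['tvec'],float).ravel()
def ray(f,uv,z):
    R,t=w2c(f); d=R.T@np.linalg.inv(f['mtx'])@np.array([uv[0],uv[1],1.]); o=-R.T@t
    return o+d*(z-o[2])/d[2]
E
python3 - <<'E'
from h import *
for c in ['top','side']:
    f=grab(c,c+'0.png')
    R,t=w2c(f); print(c,-R.T@t)
    for n,z in [('cup_a_center',.0235),('vee_block_center',.0175),('tape_center',.012),('pen_center',.0076),('blue_tray',0),('orange_tray',0),('key_center',.009),('nose_tip',.15)]:
        for r in eyes.pinpoint(n,c)[:5]:
            print(n,round(r['p'],2),np.round(r['uv'],1),np.round(ray(f,r['uv'],z),3))
s=monitor.state();print(s)
E
```

```text
pics
top [ 0.42270138 -0.20217189  1.5043941 ]
cup_a_center 0.85 [122.4 241.2] [0.44  0.308 0.024]
vee_block_center 0.78 [431.4 234.9] [ 0.464 -0.665  0.018]
vee_block_center 0.57 [318.4 244.4] [ 0.433 -0.311  0.018]
vee_block_center 0.38 [184.  242.2] [0.438 0.114 0.018]
tape_center 0.56 [181.7 242.6] [0.436 0.122 0.012]
pen_center 0.45 [220.  224.6] [0.494 0.002 0.008]
blue_tray 0.71 [314.9 245.6] [ 0.429 -0.301  0.   ]
blue_tray 0.6 [293.1 190.5] [ 0.605 -0.231  0.   ]
orange_tray 0.68 [314.1 241.6] [ 0.442 -0.298  0.   ]
orange_tray 0.62 [157.4 187.3] [0.614 0.207 0.   ]
key_center 0.55 [360.8 223.8] [ 0.498 -0.445  0.009]
nose_tip 0.65 [213.8 179.7] [0.618 0.002 0.15 ]
side [ 0.16909495 -1.12719812  0.8206913 ]
cup_a_center 0.16 [217.8 193.3] [0.443 0.135 0.023]
vee_block_center 0.6 [316.6 383.5] [ 0.453 -0.675  0.017]
vee_block_center 0.55 [249.5 273.4] [ 0.423 -0.3    0.018]
tape_center 0.68 [217.9 195.3] [0.444 0.14  0.012]
pen_center 0.51 [241.3 216.7] [ 0.487 -0.012  0.008]
blue_tray 0.97 [300.3 250.4] [ 0.609 -0.236  0.   ]
orange_tray 0.73 [253.6 180.9] [0.607 0.216 0.   ]
orange_tray 0.64 [238.8 217.3] [ 0.48  -0.003  0.   ]
key_center 0.6 [289.1 303.5] [ 0.488 -0.435  0.009]
nose_tip 0.84 [275.1 169.2] [0.62  0.022 0.15 ]
{'time': 0.9, 'joint_pos': array([-1.32598206e+00,  5.26626465e-02,  1.61287891e+00,  7.82045588e-06,
        1.47595708e+00, -1.18991098e-01]), 'joint_vel': array([ 0.0008522 ,  0.00031115, -0.00139402,  0.00226758,  0.00021395,
       -0.0017188 ]), 'joint_efforts': array([ 8.55779763e-04, -3.93679941e+01, -3.70469177e+01, -7.46077785e-05,
        3.52004245e-04,  2.93569308e-06]), 'tool_pos': array([ 0.22240398, -0.58409317,  0.23133937]), 'tool_rot': array([4.66669284e-05, 9.83501341e-01, 1.80900827e-01, 6.84015920e-06]), 'contact_force': array([ 0.29612483,  0.18098181, -0.14360665]), 'ft_torque': array([-0.03306124, -0.00372899, -0.02973901]), 'gripper_width': 1.001442408707063}
```

Run:
```python
import cv2
a=cv2.imread('pics/top0.png')[130:330,80:480]; cv2.imwrite('pics/top0c.png',cv2.resize(a,None,fx=2,fy=2,interpolation=cv2.INTER_CUBIC))
```

```text
(no output)
```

View pics/top0.png

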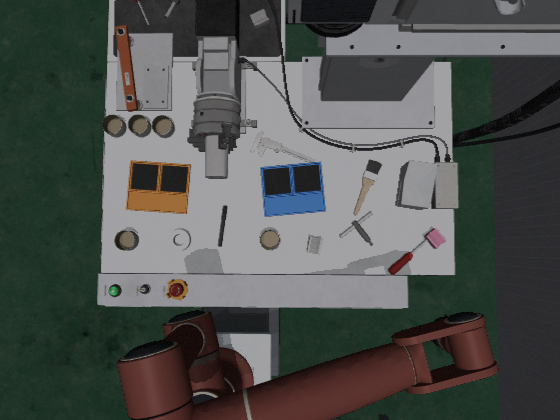

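View pics/top0c.png

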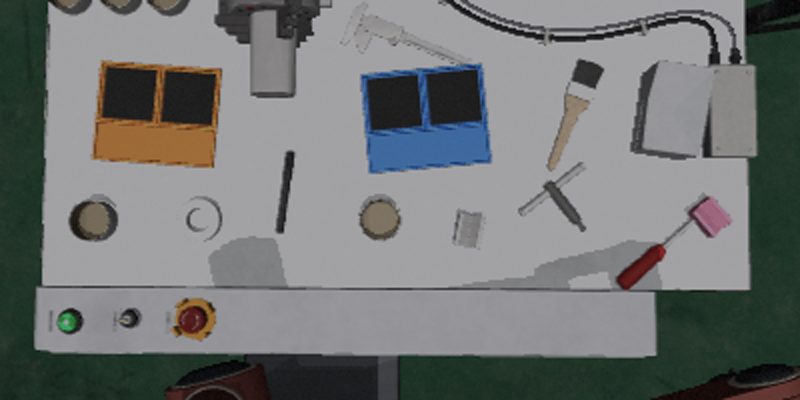

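View pics/side0.png

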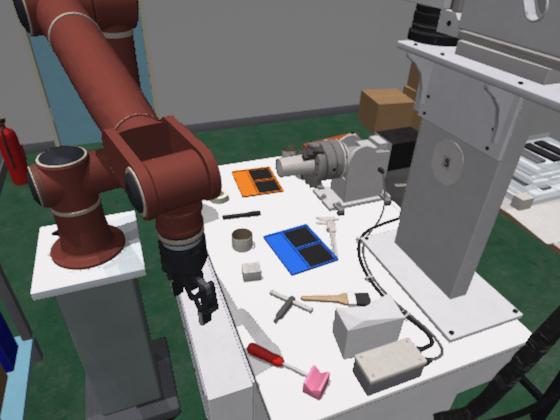

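```bash
cat > seg.py <<'E'
from h import *
f=grab('top'); im=f['pixels'].astype(int); hsv=cv2.cvtColor(f['pixels'],cv2.COLOR_RGB2HSV)
def toplane(pts,z): return np.array([ray(f,p,z) for p in pts])
for n,lo,hi,box in [('blue',(100,80,40),(130,255,255),(250,150,340,225)),('orange',(5,120,60),(25,255,255),(115,150,200,225))]:
    m=cv2.inRange(hsv,lo,hi); k=np.zeros_like(m); x0,y0,x1,y1=box; k[y0:y1,x0:x1]=m[y0:y1,x0:x1]
    pts=np.argwhere(k)[:,::-1].astype(float)
    w=toplane(pts,.006)[:,:2].astype(np.float32)*1000
    (c,s,a)=cv2.minAreaRect(w); print(n,np.round(c,1),np.round(s,1),a)
g=cv2.cvtColor(f['pixels'],cv2.COLOR_RGB2GRAY)
k=np.zeros_like(g); k[200:250,212:232]=(g[200:250,212:232]<80)*255
w=toplane(np.argwhere(k)[:,::-1].astype(float),.008)[:,:2].astype(np.float32)*1000
print('pen',[np.round(q,1) for q in cv2.minAreaRect(w)],w.mean(0))
for i,(x,y) in enumerate([(126,240),(181,240),(269,239),(314,244),(222,226),(360,228)]):
    c=f['pixels'][y-20:y+20,x-20:x+20,::-1]
    c=cv2.resize(c,(260,260),interpolation=cv2.INTER_CUBIC)
    globals().setdefault('L',[]).append(c)
cv2.imwrite('pics/crops.png',np.vstack([np.hstack(L[:3]),np.hstack(L[3:])]))
for c in ['top','side']:
  ff=grab(c)
  for n in ['cup_a_center','tape_center','vee_block_center','pen_center']:
    print(c,n,[(round(r['p'],2),np.round(r['box'],1).tolist()) for r in eyes.look_for(n,c)[:6]])
E
python3 seg.py
```

```text
blue [ 610.4 -228.7] [160.3 195.9] 5.38244104385376
orange [615.7 202.9] [194.9 159.4] 86.15691375732422
pen [array([491.5,  -5.5]), array([ 12.7, 126.5]), np.float64(82.6)] [493.61612    -5.7869005]
top cup_a_center [(0.79, [125.2, 241.4, 26.9, 17.7])]
top tape_center [(0.61, [179.9, 240.1, 24.3, 21.0])]
top vee_block_center [(0.65, [317.4, 246.1, 12.0, 17.9]), (0.53, [434.1, 238.2, 23.1, 24.1]), (0.19, [268.5, 241.4, 22.4, 20.3]), (0.19, [291.9, 189.6, 64.4, 52.8])]
top pen_center [(0.62, [221.6, 227.3, 8.9, 37.2])]
side cup_a_center []
side tape_center [(0.53, [221.8, 196.8, 14.7, 14.2])]
side vee_block_center [(0.88, [248.5, 272.2, 22.6, 20.1]), (0.81, [317.8, 384.6, 27.9, 36.5])]
side pen_center []
```

View pics/crops.png

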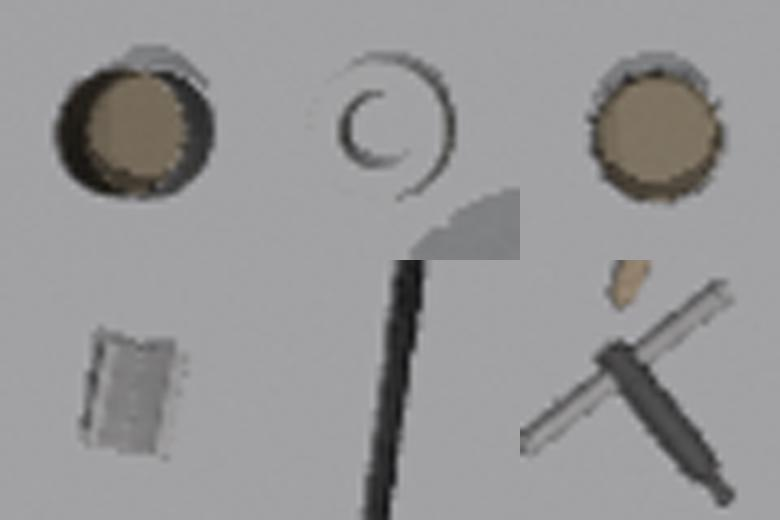

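{"api": "step_arm", "payload": {"motion": [[0.36,0.56,0.2,0,0,-0.325,0],[0.36,0.56,0.2,0,0,-0.325,0],[0.36,0.56,0.2,0,0,-0.325,0],[0.36,0.56,0.2,0,0,-0.325,0],[0.36,0.56,0.2,0,0,-0.325,0],[0.36,0.56,0.2,0,0,-0.325,0],[0.36,0.56,0.2,0,0,-0.325,0],[0.36,0.56,0.2,0,0,-0.325,0],[0.36,0.56,0.2,0,0,-0.325,0],[0.36,0.56,0.2,0,0,-0.325,0]]}}

```text
time: 2.45
tool_pos: [0.4019, -0.3046, 0.3307]
tool_rot: [-0.0, 0.998, -0.062, -0.0]
contact_force: [-0.1, 1.0, 0.8]
gripper_width: 1.003
```

```bash
cat >> h.py <<'E'
from scipy.spatial.transform import Rotation as Ro
def wrist(fn=None):
    s=monitor.state(); f=grab('wrist',fn)
    q=s['tool_rot']; T=np.eye(4); T[:3,:3]=Ro.from_quat([q[1],q[2],q[3],q[0]]).as_matrix(); T[:3,3]=s['tool_pos']
    C=T@np.array(f['hand_eye']); Ci=np.linalg.inv(C)
    f['rvec']=cv2.Rodrigues(Ci[:3,:3])[0].ravel(); f['tvec']=Ci[:3,3]
    return s,f
NAMES=[('cup_a_center',.0235),('vee_block_center',.0175),('tape_center',.012),('pen_center',.0076),('blue_tray',0),('orange_tray',0),('key_center',.009)]
def look(fn=None,names=NAMES):
    s,f=wrist(fn); T=Ro.from_quat(np.roll(s['tool_rot'],-1)).as_matrix()
    print('t',s['time'],'tcp',np.round(s['tool_pos'],4),'xang',np.degrees(np.arctan2(T[1,0],T[0,0])),'tilt',T[2],'q6',s['joint_pos'][5],'w',s['gripper_width'],'F',np.round(s['contact_force'],1))
    for n,z in names:
        for r in eyes.pinpoint(n,'wrist')[:4]:
            if r['p']>.2: print(n,round(r['p'],2),np.round(r['uv'],1),np.round(ray(f,r['uv'],z),4))
    return s,f
E
python3 - <<'E'
from h import *
look('w1.png')
E
```

```text
t 2.45 tcp [ 0.4019 -0.3046  0.3307] xang -7.135166134711125 tilt [-9.44169271e-04 -2.40129231e-04 -9.99999525e-01] q6 0.8992877182126588 w 1.0029922684495283 F [-0.1  1.   0.8]
cup_a_center 0.35 [376.5  93. ] [ 0.485  -0.4441  0.0235]
vee_block_center 0.95 [541.3 101.6] [ 0.4457 -0.6705  0.0175]
vee_block_center 0.76 [270.6 147.6] [ 0.4302 -0.2924  0.0175]
pen_center 0.9 [ 67.5 128.4] [ 0.4927 -0.0051  0.0076]
blue_tray 0.74 [205.1  18.7] [ 0.607  -0.2278  0.    ]
key_center 0.61 [371.9  92.9] [ 0.4862 -0.4419  0.009 ]
```

View pics/w1.png

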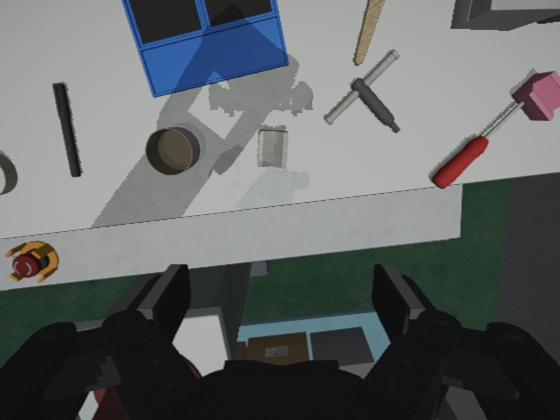

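```bash
cat > crop.py <<'E'
import cv2,sys
a=cv2.imread(sys.argv[1]); x,y,w,h=map(int,sys.argv[2:6]); s=min(800//w,600//h)
cv2.imwrite(sys.argv[6],cv2.resize(a[y:y+h,x:x+w],None,fx=s,fy=s,interpolation=cv2.INTER_CUBIC)); print(s)
E
python3 crop.py pics/w1.png 140 110 160 80 pics/w1c.png
```

```text
5
```

View pics/w1c.png

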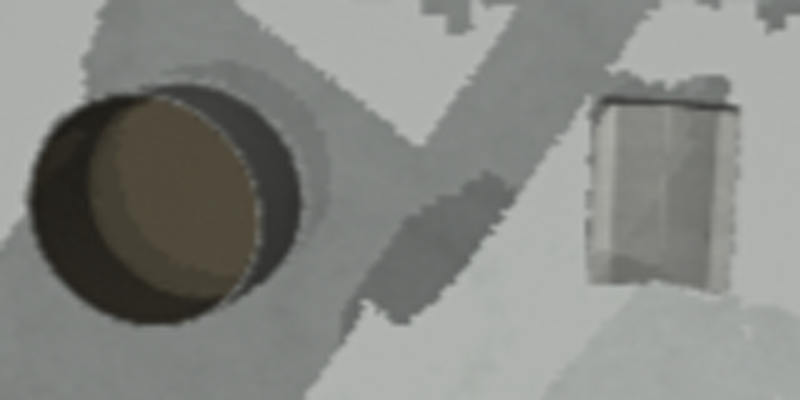

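Run:
```python
from h import *
s,f=wrist()
R,t=w2c(f); print('cam',-R.T@t)
P=lambda x,y,z:ray(f,(140+x/5,110+y/5),z)
print('cup',P(146,209,.047), P(30,209,.047)-P(262,209,.047))
c=[P(*p,.035) for p in [(600,100),(740,107),(728,292),(590,283)]]
print(np.round(c,4),np.mean(c,0))
print('long ang',np.degrees(np.arctan2(*( (c[0]+c[1]-c[2]-c[3])[[1,0]]))),np.linalg.norm(c[0]-c[3]),np.linalg.norm(c[0]-c[1]))
```

```text
cam [ 0.47702933 -0.31299186  0.47205401]
cup [ 0.44503997 -0.15713542  0.047     ] [0.00780412 0.06212445 0.        ]
[[ 0.4575 -0.282   0.035 ]
 [ 0.4509 -0.3195  0.035 ]
 [ 0.401  -0.3102  0.035 ]
 [ 0.4084 -0.272   0.035 ]] [ 0.4294458  -0.29590797  0.035     ]
long ang -11.043018998193977 0.050147646216236685 0.03812476832519047
```

{"api": "step_arm", "payload": {"motion": [[0.055,0.017,-0.1,0,0,-0.04,0],[0.055,0.017,-0.2,0,0,-0.04,0],[0.055,0.017,-0.3,0,0,-0.04,0],[0.055,0.017,-0.4,0,0,-0.04,0],[0.055,0.017,-0.5,0,0,-0.04,0],[0.055,0.017,-0.56,0,0,-0.04,0],[0.055,0.017,-0.6,0,0,-0.04,0],[0.055,0.017,-0.63,0,0,-0.04,0],[0.055,0.017,-0.641,0,0,-0.04,0],[0.055,0.017,-0.641,0,0,-0.04,0]]}}

```text
time: 3.9
tool_pos: [0.43, -0.2957, 0.0108]
tool_rot: [-0.0, 0.996, -0.092, -0.0]
contact_force: [0.8, -0.0, 0.1]
gripper_width: 1.003
```

Run:
```python
from h import *
look('w2.png',[])
```

```text
t 3.9 tcp [ 0.43   -0.2957  0.0108] xang -10.528069866993487 tilt [-8.62819607e-05 -8.19449836e-05 -9.99999993e-01] q6 1.0094334752006333 w 1.0031147373021916 F [ 0.8 -0.   0.1]
```

View pics/w2.png

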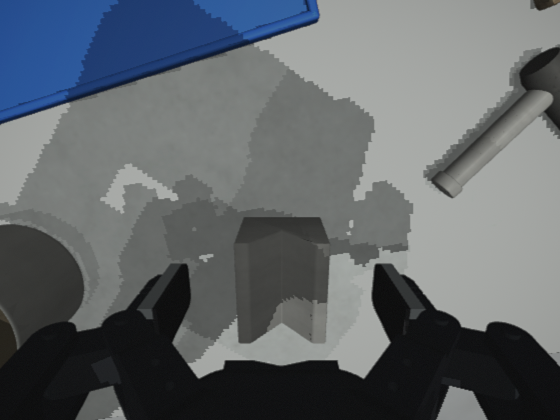

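{"api": "step_arm", "payload": {"motion": [[0,0,0,0,0,0,255],[0,0,0,0,0,0,255],[0,0,0,0,0,0,255],[0,0,0,0,0,0,255],[0,0,0,0,0,0,255],[0,0,0,0,0,0,255],[0,0,0,0,0,0,255],[0,0,0.04,0,0,0,255],[0,0,0.12,0,0,0,255],[0,0,0.2,0,0,0,255]]}}

```text
time: 4.95
tool_pos: [0.4281, -0.2938, 0.1091]
tool_rot: [-0.002, 0.996, -0.092, -0.002]
contact_force: [1.1, -1.8, -3.5]
gripper_width: 0.458
```

```bash
python3 - <<'E'
from h import *
look('w3.png',[])
f=grab('top');
E
python3 seg.py | head -2
```

```text
t 4.95 tcp [ 0.4281 -0.2938  0.1091] xang -10.527408969240366 tilt [-0.00500094 -0.00334302 -0.99998191] q6 1.0094706273598881 w 0.4575078195915821 F [ 1.1 -1.8 -3.5]
blue [ 610.4 -228.6] [160.3 195.6] 5.38244104385376
orange [615.7 202.7] [194.5 159.4] 86.19862365722656
```

View pics/w3.png

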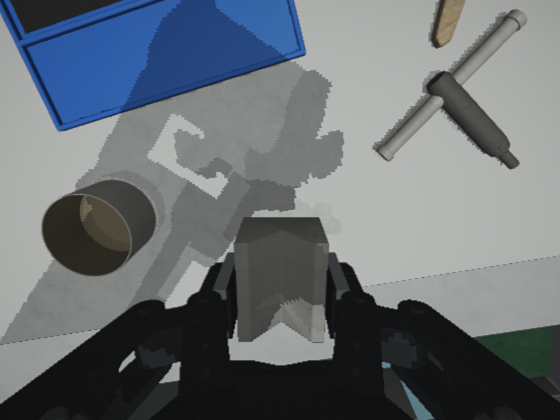

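{"api": "step_arm", "payload": {"motion": [[0.1,0.01,0,0,0,0.1,255],[0.2,0.02,0,0,0,0.185,255],[0.3,0.03,0,0,0,0.185,255],[0.4,0.04,0,0,0,0.185,255],[0.43,0.043,0,0,0,0.185,255],[0.43,0.043,-0.05,0,0,0.185,255],[0.43,0.043,-0.1,0,0,0.185,255],[0.43,0.043,-0.1,0,0,0.185,255]]}}

```text
time: 6.4
tool_pos: [0.6418, -0.2721, 0.055]
tool_rot: [-0.003, 0.999, 0.047, -0.004]
contact_force: [-0.5, 0.5, -5.6]
gripper_width: 0.45
```

Run:
```python
from h import *
look('w4.png',[])
```

```text
t 6.4 tcp [ 0.6418 -0.2721  0.055 ] xang 5.394592690591558 tilt [-0.00832994 -0.00568502 -0.99994915] q6 0.9690451578530335 w 0.4499220941391759 F [-0.5  0.5 -5.6]
```

View pics/w4.png

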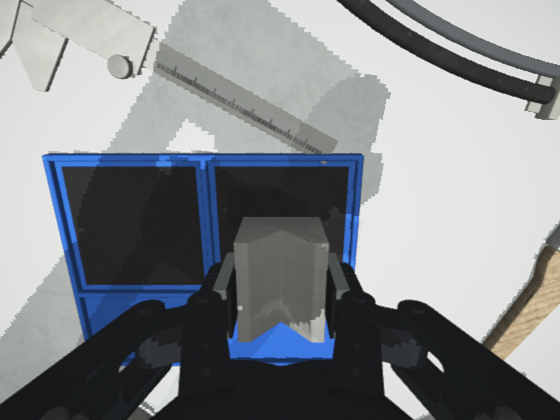

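{"api": "step_arm", "payload": {"motion": [[0.006,0,-0.04,0,0,0,255],[0.006,0,-0.07,0,0,0,255],[0.006,0,-0.085,0,0,0,255],[0.006,0,-0.093,0,0,0,255],[0.006,0,-0.093,0,0,0,255],[0.006,0,-0.093,0,0,0,255]]}}

```text
time: 7.05
tool_pos: [0.648, -0.2742, 0.015]
tool_rot: [0.0, 0.999, 0.047, 0.0]
contact_force: [-2.7, 1.3, 0.9]
gripper_width: 0.458
```

Run:
```python
from h import *
look('w5.png',[])
```

```text
t 7.05 tcp [ 0.648  -0.2742  0.015 ] xang 5.371885224937655 tilt [ 1.26041560e-04  1.93515559e-04 -9.99999973e-01] q6 0.9711182394986484 w 0.4576987787011796 F [-2.7  1.3  0.9]
```

{"api": "step_arm", "payload": {"motion": [[0,0,0,0,0,0,60],[0,0,0,0,0,0,60],[0,0,0,0,0,0,60],[0,0,0,0,0,0,60],[0,0,0.03,0,0,0,60],[0,0,0.08,0,0,0,60],[0,0,0.16,0,0,0,60],[-0.04,0,0.26,0,0,0,0],[-0.1,0,0.36,0,0,0,0],[-0.15,0,0.36,0,0,0,0]]}}

```text
time: 8.1
tool_pos: [0.5755, -0.2758, 0.2034]
tool_rot: [0.004, 0.999, 0.047, 0.005]
contact_force: [0.5, -0.9, 0.7]
gripper_width: 0.999
```

Run:
```python
from h import *
s,f=look('w6.png')
```

```text
t 8.1 tcp [ 0.5755 -0.2758  0.2034] xang 5.424963714919467 tilt [ 0.01051143  0.00806119 -0.99991226] q6 0.9127048950241835 w 0.9990137520316849 F [ 0.5 -0.9  0.7]
vee_block_center 0.68 [281.6 121.1] [ 0.6443 -0.2707  0.0175]
vee_block_center 0.48 [415.2 270.6] [ 0.4915 -0.4421  0.0175]
pen_center 0.79 [ 35.8 233.2] [ 0.4943 -0.0018  0.0076]
blue_tray 0.96 [234.3 152.9] [ 0.6058 -0.2226  0.    ]
key_center 0.66 [415.4 269.2] [ 0.4893 -0.4465  0.009 ]
```

View pics/w6.png

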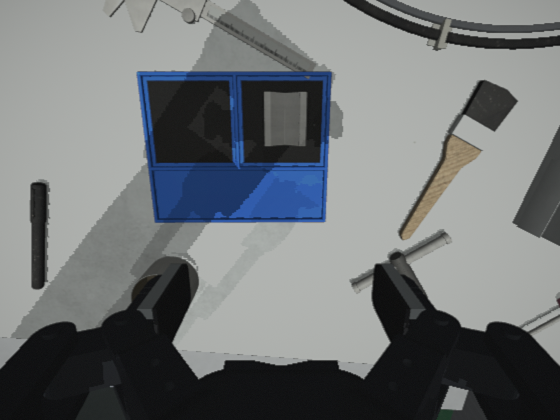

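{"api": "step_arm", "payload": {"motion": [[-0.07,0.06,0,0,0,0,0],[-0.14,0.12,-0.02,0,0,0,0],[-0.21,0.18,-0.05,0,0,0,0],[-0.256,0.234,-0.09,0,0,0,0],[-0.256,0.234,-0.09,0,0,0,0],[-0.256,0.234,-0.09,0,0,0,0],[-0.256,0.234,-0.09,0,0,0,0]]}}

```text
time: 9.2
tool_pos: [0.4463, -0.1579, 0.1503]
tool_rot: [0.001, 0.999, 0.047, 0.001]
contact_force: [-0.5, -0.6, 0.8]
gripper_width: 1.001
```

Run:
```python
from h import *
s,f=look('w7.png')
```

```text
t 9.2 tcp [ 0.4463 -0.1579  0.1503] xang 5.377529129816354 tilt [ 0.00147401  0.00108984 -0.99999832] q6 0.9795911305877161 w 1.0012611570685224 F [-0.5 -0.6  0.8]
pen_center 0.94 [111.1 134.4] [ 0.4889 -0.0021  0.0076]
blue_tray 0.69 [383.   13.7] [ 0.6063 -0.2263  0.    ]
```

View pics/w7.png

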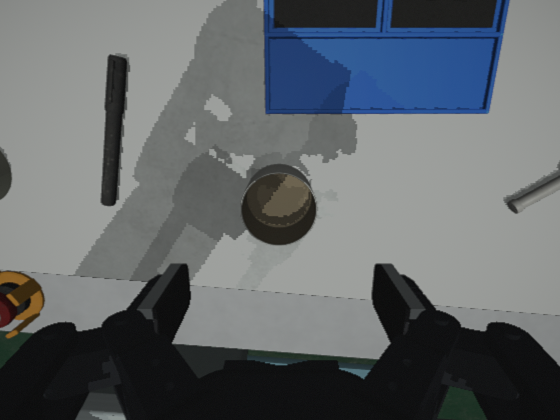

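Run:
```python
from h import *
s,f=wrist()
print(ray(f,(279,208.3),.047), ray(f,(242,208),.047)-ray(f,(316,208),.047))
a,b=ray(f,(117.5,55),.008),ray(f,(110,205),.008);print('pen',a,b,(a+b)/2,np.linalg.norm(a-b),np.degrees(np.arctan2(*(a-b)[[1,0]])))
```

```text
[ 0.4456291  -0.15503394  0.047     ] [-0.00562082  0.06012502  0.        ]
pen [ 0.55265926 -0.01161304  0.008     ] [0.42206997 0.00319359 0.008     ] [ 0.48736461 -0.00420972  0.008     ] 0.13142602146303645 -6.468752099993771
```

{"api": "step_arm", "payload": {"motion": [[0,0.003,-0.08,0,0,0,0],[0,0.003,-0.16,0,0,0,0],[0,0.003,-0.22,0,0,0,0],[0,0.003,-0.255,0,0,0,0],[0,0.003,-0.267,0,0,0,0],[0,0.003,-0.267,0,0,0,0],[0,0.003,-0.267,0,0,0,255],[0,0.003,-0.267,0,0,0,255],[0,0.003,-0.267,0,0,0,255],[0,0.003,-0.267,0,0,0,255]]}}

```text
time: 10.65
tool_pos: [0.4466, -0.1565, 0.018]
tool_rot: [0.001, 0.999, 0.047, 0.002]
contact_force: [1.5, 0.0, 6.1]
gripper_width: 0.727
```

Run:
```python
from h import *
s,f=look('w8.png',[])
```

```text
t 10.65 tcp [ 0.4466 -0.1565  0.018 ] xang 5.372674215363885 tilt [ 0.00355716  0.0022267  -0.99999119] q6 0.9824591000847054 w 0.7274368425185983 F [1.5 0.  6.1]
```

View pics/w8.png

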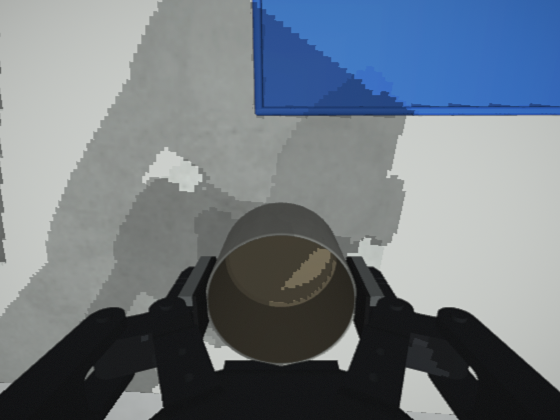

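{"api": "step_arm", "payload": {"motion": [[0,0,0,0,0,0,255],[0,0,0.06,0,0,0,255],[0,0,0.15,0,0,0,255],[0.08,-0.01,0.18,0,0,0,255],[0.17,-0.02,0.18,0,0,0,255],[0.26,-0.04,0.18,0,0,0,255],[0.35,-0.045,0.18,0,0,0,255],[0.382,-0.045,0.14,0,0,0,255],[0.382,-0.045,0.08,0,0,0,255],[0.382,-0.045,0.08,0,0,0,255]]}}

```text
time: 11.7
tool_pos: [0.6326, -0.1765, 0.0504]
tool_rot: [-0.002, 0.999, 0.047, -0.005]
contact_force: [-1.3, 0.8, -1.7]
gripper_width: 0.726
```

Run:
```python
from h import *
s,f=look('w9.png',[])
```

```text
t 11.7 tcp [ 0.6326 -0.1765  0.0504] xang 5.396363908605859 tilt [-0.00880899 -0.00447607 -0.99995118] q6 1.0913610715044557 w 0.7264476192812704 F [-1.3  0.8 -1.7]
```

View pics/w9.png

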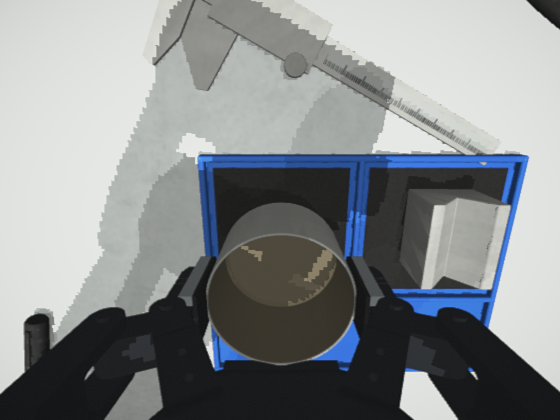

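{"api": "step_arm", "payload": {"motion": [[0,0,-0.03,0,0,0,255],[0,0,-0.055,0,0,0,255],[0,0,-0.068,0,0,0,255],[0,0,-0.073,0,0,0,255],[0,0,-0.073,0,0,0,255],[0,0,-0.073,0,0,0,255]]}}

```text
time: 12.35
tool_pos: [0.6356, -0.1781, 0.021]
tool_rot: [-0.0, 0.999, 0.047, -0.001]
contact_force: [-5.3, 2.3, 8.0]
gripper_width: 0.729
```

{"api": "step_arm", "payload": {"motion": [[0,0,0,0,0,0,10],[0,0,0,0,0,0,10],[0,0,0,0,0,0,10],[0,0,0.03,0,0,0,10],[0,0,0.1,0,0,0,10],[0,0,0.2,0,0,0,10],[-0.06,0,0.3,0,0,0,0],[-0.12,0,0.3,0,0,0,0]]}}

```text
time: 13.15
tool_pos: [0.5799, -0.1798, 0.1787]
tool_rot: [0.003, 0.999, 0.047, 0.006]
contact_force: [0.2, -0.4, 1.3]
gripper_width: 0.999
```

Run:
```python
from h import *
s,f=look('w10.png')
```

```text
t 13.15 tcp [ 0.5799 -0.1798  0.1787] xang 5.430157846948615 tilt [ 0.01263116  0.00714233 -0.99989471] q6 1.0528781427889262 w 0.9987265344095155 F [ 0.2 -0.4  1.3]
vee_block_center 0.68 [383.2 133.6] [ 0.647  -0.2712  0.0175]
pen_center 0.63 [112.3 255. ] [ 0.4921 -0.0041  0.0076]
blue_tray 0.61 [327.1 168.8] [ 0.6063 -0.2257  0.    ]
key_center 0.63 [504.3 292.8] [ 0.4859 -0.4443  0.009 ]
```

View pics/w10.png

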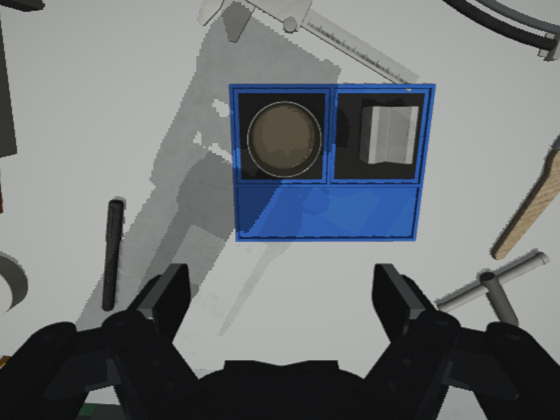

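{"api": "step_arm", "payload": {"motion": [[-0.08,0.05,0,0,0,-0.09,0],[-0.15,0.12,0,0,0,-0.144,0],[-0.172,0.2,0,0,0,-0.144,0],[-0.172,0.28,-0.05,0,0,-0.144,0],[-0.172,0.347,-0.1,0,0,-0.144,0],[-0.172,0.347,-0.1,0,0,-0.144,0],[-0.172,0.347,-0.1,0,0,-0.144,0],[-0.172,0.347,-0.1,0,0,-0.144,0]]}}

```text
time: 14.35
tool_pos: [0.4909, -0.0052, 0.1201]
tool_rot: [0.0, 0.998, -0.061, 0.001]
contact_force: [0.2, -0.1, -0.1]
gripper_width: 0.999
```

Run:
```python
from h import *
s,f=look('w11.png')
```

```text
t 14.35 tcp [ 0.4909 -0.0052  0.1201] xang -7.023646053689836 tilt [ 1.24752702e-03  3.81163880e-04 -9.99999149e-01] q6 1.531271350657755 w 0.9989114562912499 F [ 0.2 -0.1 -0.1]
pen_center 0.74 [277.1 207.6] [ 0.4896 -0.001   0.0076]
orange_tray 0.63 [276.7 207.7] [ 4.872e-01 -3.000e-04  0.000e+00]
```

View pics/w11.png

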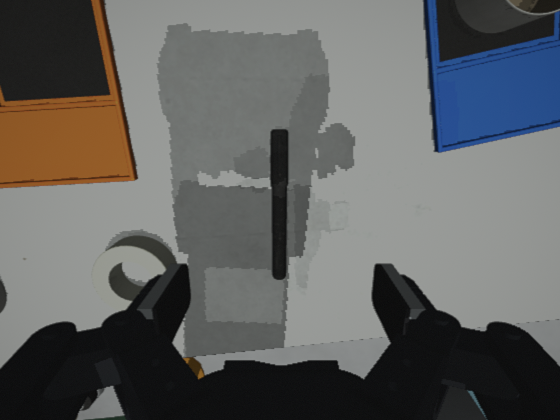

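{"api": "step_arm", "payload": {"motion": [[0,0.005,-0.08,0,0,0,0],[0,0.005,-0.15,0,0,0,0],[0,0.005,-0.2,0,0,0,0],[0,0.005,-0.227,0,0,0,0],[0,0.005,-0.227,0,0,0,255],[0,0.005,-0.227,0,0,0,255],[0,0.005,-0.227,0,0,0,255],[0,0.005,-0.227,0,0,0,255],[0,0.005,-0.227,0,0,0,255],[0,0.005,-0.227,0,0,0,255]]}}

```text
time: 15.75
tool_pos: [0.4911, -0.0023, 0.0073]
tool_rot: [0.0, 0.998, -0.061, 0.001]
contact_force: [-0.1, -1.1, 5.0]
gripper_width: 0.151
```

{"api": "step_arm", "payload": {"motion": [[0,0,0,0,0,0,255],[0,0,0,0,0,0,255],[0,0,0.04,0,0,0,255],[0,0,0.1,0,0,0,255],[0,0,0.1,0,0,0,255]]}}

```text
time: 16.25
tool_pos: [0.4931, -0.0025, 0.06]
tool_rot: [0.0, 0.998, -0.061, 0.004]
contact_force: [0.3, 0.2, -0.2]
gripper_width: 0.153
```

Run:
```python
from h import *
s,f=look('w12.png',[])
```

```text
t 16.25 tcp [ 0.4931 -0.0025  0.06  ] xang -6.997393692592733 tilt [ 8.11025105e-03  2.75510313e-04 -9.99967073e-01] q6 1.5367191492249777 w 0.15264903121197773 F [ 0.3  0.2 -0.2]
```

View pics/w12.png

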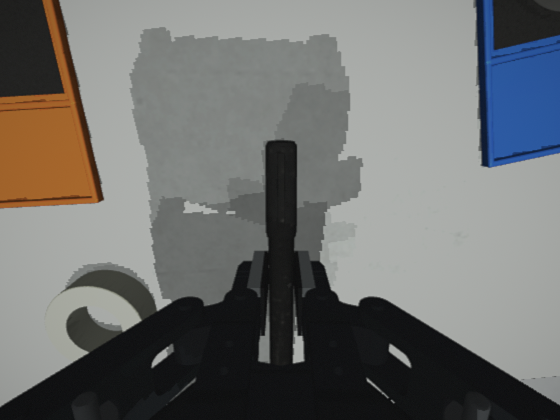

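{"api": "step_arm", "payload": {"motion": [[0,0.06,0.1,0,0,0.09,255],[0,0.15,0.1,0,0,0.18,255],[0,0.24,0.1,0,0,0.28,255],[0,0.33,0.1,0,0,0.38,255],[0,0.417,0.1,0,0,0.48,255],[0.05,0.417,0.1,0,0,0.58,255],[0.1,0.417,0.1,0,0,0.68,255],[0.156,0.417,0.1,0,0,0.78,255],[0.156,0.417,0.1,0,0,0.88,255],[0.156,0.417,0.1,0,0,0.98,255]]}}

```text
time: 17.3
tool_pos: [0.5676, 0.2061, 0.1037]
tool_rot: [-0.001, 0.78, 0.626, -0.001]
contact_force: [-0.1, 0.4, 0.1]
gripper_width: 0.157
```

{"api": "step_arm", "payload": {"motion": [[0,0,0,0,0,0.1,255],[0,0,-0.05,0,0,0.105,255],[0,0,-0.1,0,0,0.105,255],[0,0,-0.1,0,0,0.105,255],[0,0,-0.1,0,0,0.105,255]]}}

```text
time: 17.8
tool_pos: [0.5668, 0.2062, 0.0544]
tool_rot: [-0.001, 0.73, 0.684, -0.001]
contact_force: [-0.1, 0.4, 0.5]
gripper_width: 0.154
```

Run:
```python
from h import *
s,f=look('w13.png',[])
```

```text
t 17.8 tcp [0.5668 0.2062 0.0544] xang 86.24524840341682 tilt [-8.85223075e-04 -2.92242820e-03 -9.99995338e-01] q6 0.2910635730550874 w 0.15396914174686682 F [-0.1  0.4  0.5]
```

View pics/w13.png

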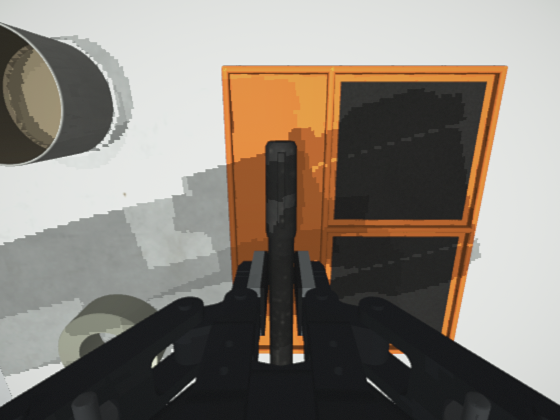

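{"api": "step_arm", "payload": {"motion": [[0,0,-0.04,0,0,0,255],[0,0,-0.07,0,0,0,255],[0,0,-0.088,0,0,0,255],[0,0,-0.093,0,0,0,255],[0,0,-0.093,0,0,0,255],[0,0,-0.093,0,0,0,165],[0,0,-0.093,0,0,0,165],[0,0,-0.093,0,0,0,165],[0,0,-0.093,0,0,0,165],[0,0,-0.09,0,0,0,165]]}}

```text
time: 18.85
tool_pos: [0.5676, 0.2064, 0.0105]
tool_rot: [-0.0, 0.73, 0.684, -0.0]
contact_force: [0.3, -1.6, -0.3]
gripper_width: 0.356
```

Run:
```python
from h import *
s,f=look('w14.png',[])
```

```text
t 18.85 tcp [0.5676 0.2064 0.0105] xang 86.24889880892044 tilt [-1.93263822e-04 -6.01663072e-04 -9.99999800e-01] q6 0.2910065628125889 w 0.3557184138943909 F [ 0.3 -1.6 -0.3]
```

View pics/w14.png

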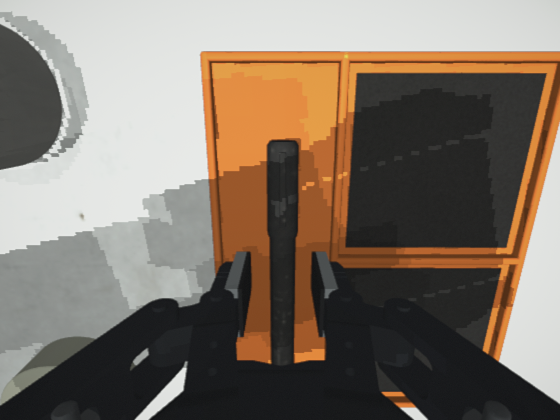

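{"api": "step_arm", "payload": {"motion": [[0,0,0.06,0,0,0,165],[0,0,0.14,0,0,0,165],[0,0,0.24,0,0,0,0],[-0.05,-0.02,0.34,0,0,0,0],[-0.12,-0.05,0.42,0,0,0,0],[-0.2,-0.09,0.48,0,0,0,0],[-0.256,-0.132,0.48,0,0,0,0],[-0.256,-0.132,0.48,0,0,0,0],[-0.256,-0.132,0.48,0,0,0,0]]}}

```text
time: 19.8
tool_pos: [0.4396, 0.1402, 0.2516]
tool_rot: [0.001, 0.73, 0.683, 0.001]
contact_force: [0.4, -0.3, -0.1]
gripper_width: 0.999
```

Run:
```python
from h import *
s,f=look('w15.png')
```

```text
t 19.8 tcp [0.4396 0.1402 0.2516] xang 86.20536683491538 tilt [ 7.76259185e-04  2.70596293e-03 -9.99996038e-01] q6 0.2132990181947263 w 0.9985434651808667 F [ 0.4 -0.3 -0.1]
cup_a_center 0.91 [271.1  32.6] [0.4405 0.2971 0.0235]
tape_center 0.66 [285.1 187.5] [0.4448 0.1264 0.012 ]
pen_center 0.98 [383.  112.7] [0.5657 0.2079 0.0076]
orange_tray 0.66 [421.7 112. ] [0.6146 0.2054 0.    ]
```

View pics/w15.png

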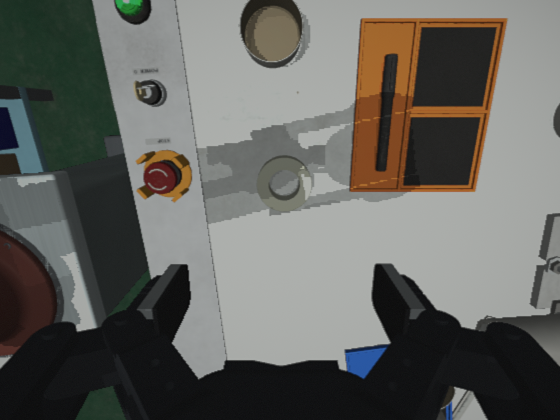

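```bash
python3 crop.py pics/w15.png 235 0 130 220 pics/w15c.png
python3 - <<'E'
from h import *
s,f=wrist()
print(ray(f,(285,184.5),.024), ray(f,(257,184),.024)-ray(f,(313,184),.024),ray(f,(285,156),.024)-ray(f,(285,213),.024))
print('estop',ray(f,(205,150),.0))
E
```

```text
2
[0.44446004 0.13349574 0.024     ] [-0.06713218  0.00436566  0.        ] [0.00430777 0.06994657 0.        ]
estop [0.34807364 0.17815585 0.        ]
```

View pics/w15c.png

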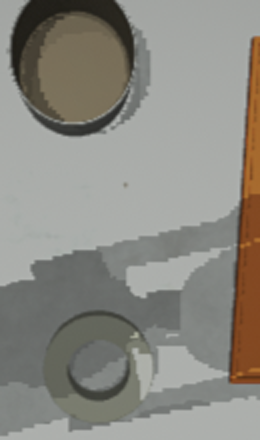

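{"api": "step_arm", "payload": {"motion": [[0.009,-0.016,-0.09,0,0,0,0],[0.009,-0.016,-0.18,0,0,0,0],[0.009,-0.016,-0.25,0,0,0,0],[0.009,-0.016,-0.262,0,0,0,0],[0.009,-0.016,-0.262,0,0,0,0]]}}

```text
time: 20.75
tool_pos: [0.4438, 0.1324, 0.119]
tool_rot: [-0.001, 0.73, 0.684, -0.001]
contact_force: [-0.8, -0.7, 0.9]
gripper_width: 1.001
```

```bash
python3 - <<'E'
from h import *
s,f=look('w16.png')
E
python3 crop.py pics/w16.png 180 150 200 150 pics/w16c.png
```

```text
t 20.75 tcp [0.4438 0.1324 0.119 ] xang 86.2548831753183 tilt [-4.83993707e-04 -2.68449816e-03 -9.99996280e-01] q6 0.19438159315684847 w 1.0009927565754473 F [-0.8 -0.7  0.9]
pen_center 0.65 [434.8 104.5] [0.5667 0.2063 0.0076]
orange_tray 0.57 [488.3 101.5] [0.6119 0.2057 0.    ]
4
```

View pics/w16c.png

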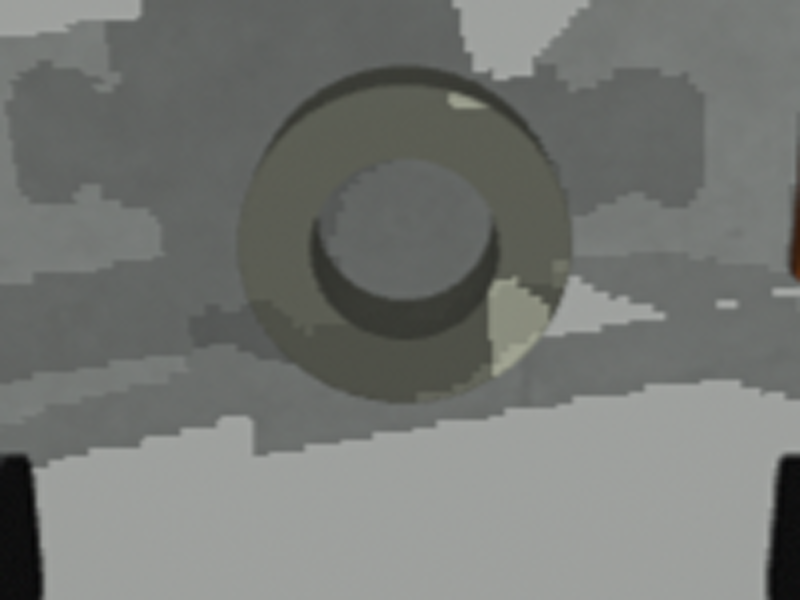

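Run:
```python
from h import *
s,f=wrist()
print(ray(f,(281.2,211),.024), ray(f,(239.5,211),.024)-ray(f,(323,211),.024),ray(f,(281,171.2),.024)-ray(f,(281,250.7),.024))
```

```text
[0.4459663  0.13316974 0.024     ] [-0.06666742  0.00442523  0.        ] [0.00437854 0.06666036 0.        ]
```

{"api": "step_arm", "payload": {"motion": [[0.003,0.002,-0.08,0,0,0,0],[0.003,0.002,-0.15,0,0,0,0],[0.003,0.002,-0.2,0,0,0,0],[0.003,0.002,-0.225,0,0,0,0],[0.003,0.002,-0.234,0,0,0,0],[0.003,0.002,-0.234,0,0,0,0],[0.003,0.002,-0.234,0,0,0,255],[0.003,0.002,-0.234,0,0,0,255],[0.003,0.002,-0.234,0,0,0,255],[0.003,0.002,-0.234,0,0,0,255]]}}

```text
time: 22.2
tool_pos: [0.448, 0.1337, 0.0051]
tool_rot: [0.001, 0.73, 0.684, 0.002]
contact_force: [-1.3, 0.7, 5.2]
gripper_width: 0.759
```

{"api": "step_arm", "payload": {"motion": [[0,0,0,0,0,0,255],[0,0,0.02,0,0,0,255],[0,0,0.06,0,0,0,255],[0,0,0.12,0,0,0,255],[0,0,0.18,0,0,0,255],[0,0,0.18,0,0,0,255]]}}

```text
time: 22.8
tool_pos: [0.4494, 0.1339, 0.0985]
tool_rot: [0.003, 0.73, 0.684, 0.004]
contact_force: [1.3, -0.2, 0.1]
gripper_width: 0.756
```

Run:
```python
from h import *
s,f=look('w17.png',[])
```

```text
t 22.8 tcp [0.4494 0.1339 0.0985] xang 86.2529954776272 tilt [ 0.00202546  0.01000286 -0.99994792] q6 0.19610874634615996 w 0.7555374747638196 F [ 1.3 -0.2  0.1]
```

View pics/w17.png

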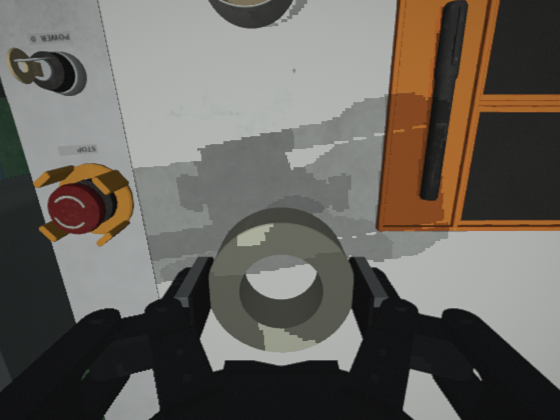

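{"api": "step_arm", "payload": {"motion": [[0.08,0.02,0,0,0,0,255],[0.16,0.03,0,0,0,0,255],[0.24,0.04,0,0,0,0,255],[0.32,0.04,0,0,0,0,255],[0.38,0.04,0,0,0,0,255],[0.393,0.04,-0.03,0,0,0,255],[0.393,0.04,-0.08,0,0,0,255],[0.393,0.04,-0.08,0,0,0,255],[0.393,0.04,-0.08,0,0,0,255]]}}

```text
time: 23.75
tool_pos: [0.6408, 0.1532, 0.051]
tool_rot: [-0.001, 0.73, 0.684, -0.002]
contact_force: [0.2, 1.1, 0.3]
gripper_width: 0.757
```

Run:
```python
from h import *
s,f=look('w18.png',[])
```

```text
t 23.75 tcp [0.6408 0.1532 0.051 ] xang 86.24885340242096 tilt [-7.62123988e-04 -3.90878109e-03 -9.99992070e-01] q6 0.18735395834684984 w 0.7572040671928523 F [0.2 1.1 0.3]
```

View pics/w18.png

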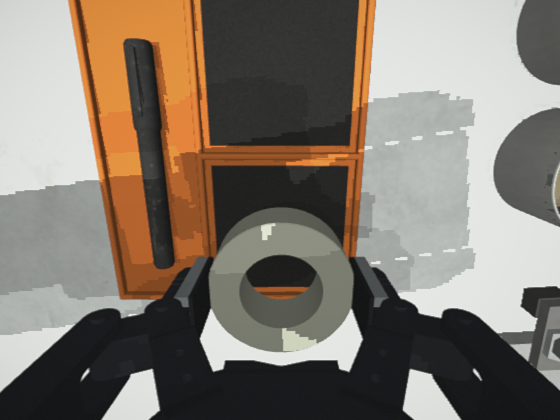

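{"api": "step_arm", "payload": {"motion": [[0,0,-0.04,0,0,0,255],[0,0,-0.07,0,0,0,255],[0,0,-0.086,0,0,0,255],[0,0,-0.092,0,0,0,255],[0,0,-0.092,0,0,0,255],[0,0,-0.092,0,0,0,255]]}}

```text
time: 24.4
tool_pos: [0.6425, 0.1535, 0.0082]
tool_rot: [-0.0, 0.73, 0.684, -0.0]
contact_force: [-4.9, -0.5, 5.1]
gripper_width: 0.76
```

{"api": "step_arm", "payload": {"motion": [[0,0,0,0,0,0,10],[0,0,0,0,0,0,10],[0,0,0,0,0,0,10],[0,0,0.04,0,0,0,10],[0,0,0.12,0,0,0,10],[0,0,0.22,0,0,0,10],[-0.06,0,0.32,0,0,0,0],[-0.14,0,0.38,0,0,0,0],[-0.22,0,0.38,0,0,0,0],[-0.22,0,0.38,0,0,0,0]]}}

```text
time: 25.4
tool_pos: [0.5283, 0.1537, 0.1971]
tool_rot: [-0.0, 0.729, 0.684, -0.0]
contact_force: [0.2, -0.2, -0.7]
gripper_width: 0.997
```

Run:
```python
from h import *
s,f=look('w19.png')
```

```text
t 25.4 tcp [0.5283 0.1537 0.1971] xang 86.31855273086924 tilt [ 2.10568759e-04 -7.49830519e-04 -9.99999697e-01] q6 0.2118783428148847 w 0.9969159460010975 F [ 0.2 -0.2 -0.7]
cup_a_center 0.65 [174.3  40.9] [0.4409 0.2976 0.0235]
tape_center 0.91 [389.7 184.4] [0.6444 0.1489 0.012 ]
pen_center 0.85 [315.2 133.3] [0.5672 0.2068 0.0076]
orange_tray 0.83 [356.9 130.2] [0.6118 0.2066 0.    ]
```

View pics/w19.png

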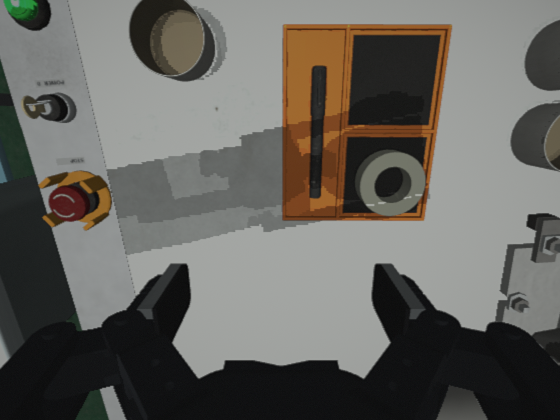

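{"api": "step_arm", "payload": {"motion": [[-0.06,0.08,0,0,0,0,0],[-0.12,0.16,0,0,0,0,0],[-0.183,0.23,-0.03,0,0,0,0],[-0.183,0.288,-0.08,0,0,0,0],[-0.183,0.288,-0.1,0,0,0,0],[-0.183,0.288,-0.1,0,0,0,0]]}}

```text
time: 26.4
tool_pos: [0.4399, 0.2971, 0.1444]
tool_rot: [-0.0, 0.729, 0.684, -0.002]
contact_force: [-0.0, -1.0, 0.6]
gripper_width: 1.003
```

```bash
python3 - <<'E'
from h import *
s,f=look('w20.png')
E
python3 crop.py pics/w20.png 200 130 160 120 pics/w20c.png
```

```text
t 26.4 tcp [0.4399 0.2971 0.1444] xang 86.31343338322021 tilt [-0.00278602 -0.00393767 -0.99998837] q6 0.5185165826304113 w 1.0026458011818913 F [-0.  -1.   0.6]
cup_a_center 0.96 [282.3 203.2] [0.4408 0.297  0.0235]
tape_center 0.67 [487.8 326.1] [0.6443 0.1481 0.012 ]
orange_tray 0.92 [455.1 270. ] [0.6111 0.2085 0.    ]
5
```

View pics/w20c.png

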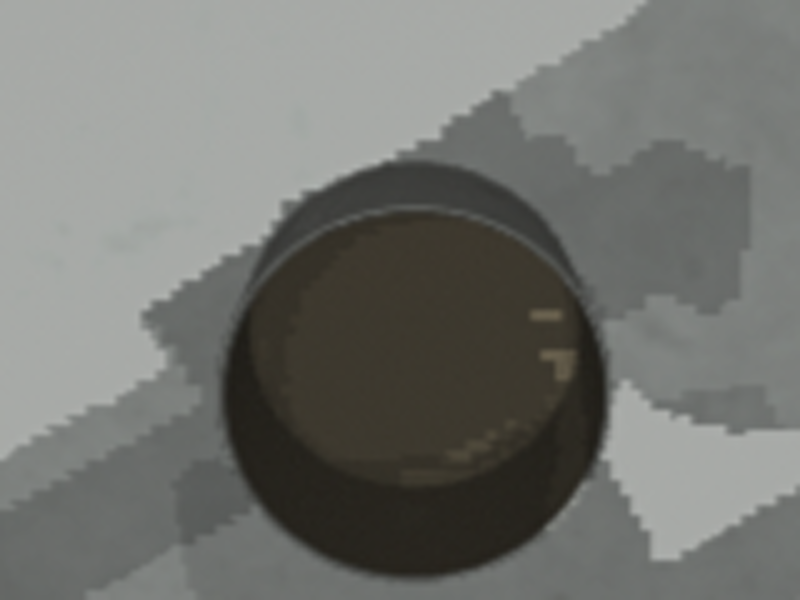

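Run:
```python
from h import *
s,f=wrist()
print(s['tool_pos'],ray(f,(282.9,208.4),.047), ray(f,(244.4,208),.047)-ray(f,(321.4,208),.047))
```

```text
[0.44165581 0.29708454 0.14770203] [0.44376703 0.298728   0.047     ] [-0.06220443  0.00418074  0.        ]
```

{"api": "step_arm", "payload": {"motion": [[0.005,0.002,-0.08,0,0,0,0],[0.005,0.002,-0.16,0,0,0,0],[0.005,0.002,-0.22,0,0,0,0],[0.005,0.002,-0.25,0,0,0,0],[0.005,0.002,-0.262,0,0,0,0],[0.005,0.002,-0.262,0,0,0,0],[0.005,0.002,-0.262,0,0,0,255],[0.005,0.002,-0.262,0,0,0,255],[0.005,0.002,-0.262,0,0,0,255],[0.005,0.002,-0.262,0,0,0,255]]}}

```text
time: 27.85
tool_pos: [0.4454, 0.2994, 0.0184]
tool_rot: [0.001, 0.73, 0.684, 0.002]
contact_force: [0.8, 0.2, 6.0]
gripper_width: 0.724
```

{"api": "step_arm", "payload": {"motion": [[0,0,0,0,0,0,255],[0,0,0.02,0,0,0,255],[0,0,0.07,0,0,0,255],[0,0,0.13,0,0,0,255],[0,0,0.18,0,0,0,255],[0,0,0.18,0,0,0,255]]}}

```text
time: 28.45
tool_pos: [0.446, 0.2998, 0.1108]
tool_rot: [0.001, 0.73, 0.684, 0.004]
contact_force: [0.6, 0.4, 0.3]
gripper_width: 0.72
```

Run:
```python
from h import *
s,f=look('w21.png',[])
```

```text
t 28.45 tcp [0.446  0.2998 0.1108] xang 86.25673145823022 tilt [ 0.00433745  0.00753068 -0.99996224] q6 0.5186180535500706 w 0.720319855977319 F [0.6 0.4 0.3]
```

View pics/w21.png

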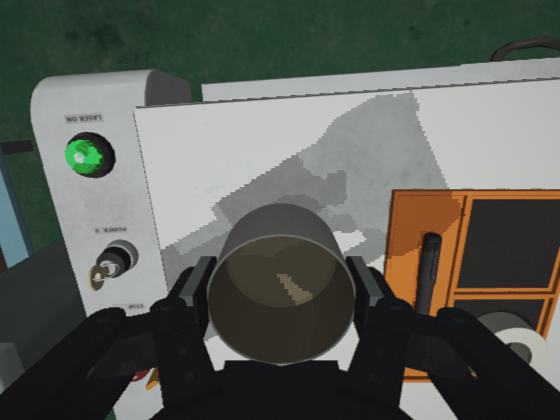

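{"api": "step_arm", "payload": {"motion": [[0.08,-0.02,0,0,0,0,255],[0.17,-0.04,0,0,0,0,255],[0.26,-0.07,0,0,0,0,255],[0.34,-0.098,0,0,0,0,255],[0.39,-0.098,0,0,0,0,255],[0.41,-0.098,-0.03,0,0,0,255],[0.41,-0.098,-0.09,0,0,0,255],[0.41,-0.098,-0.09,0,0,0,255],[0.41,-0.098,-0.09,0,0,0,255]]}}

```text
time: 29.4
tool_pos: [0.6464, 0.249, 0.0582]
tool_rot: [-0.001, 0.73, 0.684, -0.002]
contact_force: [-0.2, 0.5, -0.4]
gripper_width: 0.727
```

Run:
```python
from h import *
s,f=look('w22.png',[])
```

```text
t 29.4 tcp [0.6464 0.249  0.0582] xang 86.25182660095523 tilt [-0.00163146 -0.00486021 -0.99998686] q6 0.3257275399355089 w 0.7273441120120483 F [-0.2  0.5 -0.4]
```

View pics/w22.png

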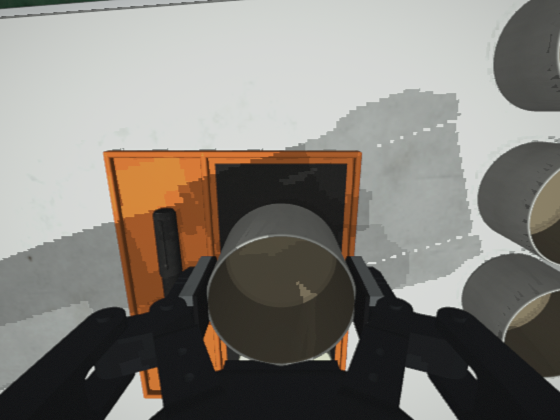

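{"api": "step_arm", "payload": {"motion": [[0,0,-0.04,0,0,0,255],[0,0,-0.065,0,0,0,255],[0,0,-0.078,0,0,0,255],[0,0,-0.083,0,0,0,255],[0,0,-0.083,0,0,0,255],[0,0,-0.083,0,0,0,255]]}}

```text
time: 30.05
tool_pos: [0.6485, 0.2496, 0.0214]
tool_rot: [0.0, 0.73, 0.684, -0.0]
contact_force: [-4.3, -2.0, 5.8]
gripper_width: 0.722
```

{"api": "step_arm", "payload": {"motion": [[0,0,0,0,0,0,10],[0,0,0,0,0,0,10],[0,0,0,0,0,0,10],[0,0,0.04,0,0,0,10],[0,0,0.12,0,0,0,10],[0,0,0.22,0,0,0,10],[-0.06,-0.04,0.32,0,0,0,0],[-0.12,-0.12,0.42,0,0,0,0],[-0.14,-0.2,0.46,0,0,0,0],[-0.14,-0.2,0.46,0,0,0,0]]}}

```text
time: 31.05
tool_pos: [0.5785, 0.1478, 0.2534]
tool_rot: [0.002, 0.73, 0.683, 0.002]
contact_force: [-0.3, -0.2, 0.3]
gripper_width: 1.001
```

Run:
```python
from h import *
s,f=look('w23.png')
```

```text
t 31.05 tcp [0.5785 0.1478 0.2534] xang 86.20767134350154 tilt [ 3.98521077e-04  5.36694256e-03 -9.99985518e-01] q6 0.19214326967267906 w 1.0011579244150062 F [-0.3 -0.2  0.3]
cup_a_center 0.56 [340.8  84.7] [0.6532 0.2486 0.0235]
tape_center 0.62 [331.2 173.3] [0.6425 0.1476 0.012 ]
pen_center 0.87 [266.8 128.5] [0.5669 0.2064 0.0076]
orange_tray 0.82 [303.6 123.7] [0.6119 0.2087 0.    ]
```

View pics/w23.png

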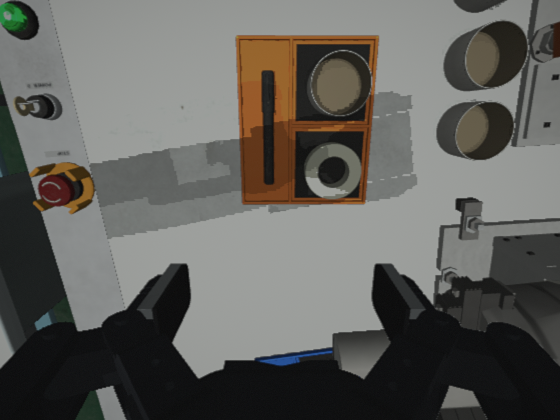

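```bash
python3 crop.py pics/w23.png 230 30 160 180 pics/w23c.png
python3 - <<'E'
from h import *
grab('top','topE.png');grab('side','sideE.png')
E
python3 crop.py pics/sideE.png 200 140 160 160 pics/sideEc.png
```

```text
3
3
```

View pics/w23c.png

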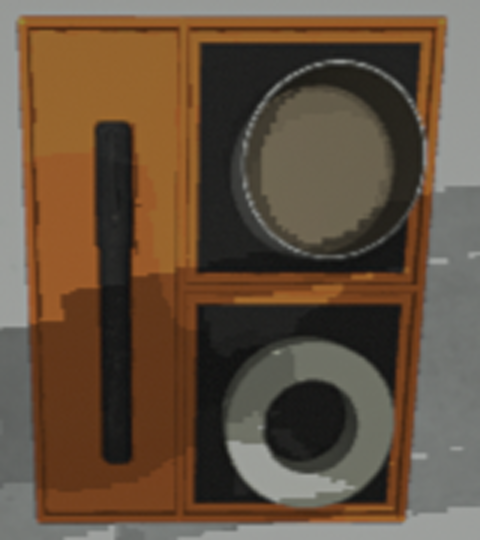

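View pics/sideEc.png

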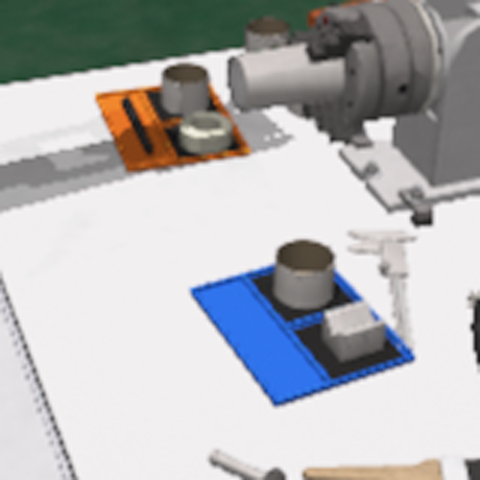

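View pics/topE.png

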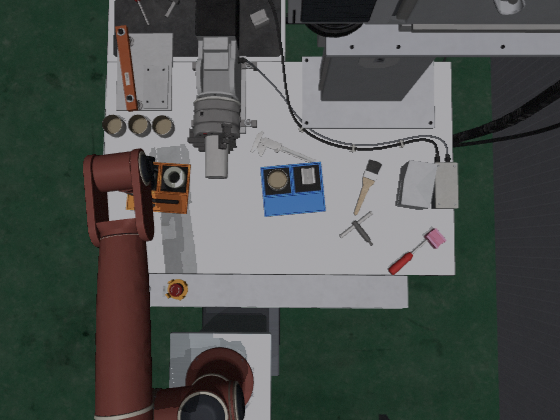

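Run:
```python
from h import *
s,f=wrist()
C=lambda x,y,z:ray(f,(230+x/3,30+y/3),z)
c=np.array([C(*p,.008) for p in [(20,18),(445,18),(405,520),(38,520)]]);o=c.mean(0)
ux=(c[1]+c[2]-c[0]-c[3])[:2];ux/=np.linalg.norm(ux);print(o,np.degrees(np.arctan2(ux[1],ux[0])),np.linalg.norm(c[0]-c[1]),np.linalg.norm(c[1]-c[2]))
uy=np.array([-ux[1],ux[0]])
for n,p in [('tape',C(309,424,.027)),('tapehole',C(305,420,.027)),('cup',C(335,160,.05)),('pen',C(115,293,.013))]:
    d=(p-o)[:2]; print(n,np.round(p,4),'tray',np.round([d@ux,d@uy],4))
hsv=cv2.cvtColor(f['pixels'],cv2.COLOR_RGB2HSV)
m=cv2.inRange(hsv,(5,120,40),(25,255,255)); m[:,:220]=0;m[:,400:]=0;m[230:]=0
w=np.array([ray(f,p,.006)[:2]*1000 for p in np.argwhere(m)[:,::-1].astype(float)],np.float32)
print(cv2.minAreaRect(w))
```

```text
[0.61063309 0.20866695 0.008     ] -3.7085920560087007 0.1544411436001638 0.1898324611677606
tape [0.6393 0.1562 0.027 ] tray [ 0.032  -0.0505]
tapehole [0.6377 0.1579 0.027 ] tray [ 0.0303 -0.0489]
cup [0.6459 0.2499 0.05  ] tray [0.0325 0.0434]
pen [0.567  0.2098 0.013 ] tray [-0.0437 -0.0017]
((613.041015625, 206.09716796875), (193.6376953125, 159.0099334716797), 86.24789428710938)
```

Run:
```python
from h import *
s=monitor.state();print(s['time'],s['contact_force'],abs(s['joint_vel']).max())
print(manip.job_done())
```

```text
31.6 [-0.16231668 -0.46749464  0.09142414] 0.008364628179935586
the job is handed in; nothing more can be done
None
```

Both kits are made up and the job is handed in at 31.6 s. I got no verdict back, so what follows rests on my own last checks.

- **Blue tray:** one loose cup stands upright in the left (+y) pocket and the V-block sits groove up in the right one. I checked these only by eye, in the wrist view after each was placed and in the closing side and top views. I took no final tray-frame measurement for this tray.
- **Orange tray:** measured from the last wrist picture, in the tray's own frame:

| Item | x, y (mm) | Target pocket or slot centre (mm) |
|---|---|---|
| Cup | +32, +43 | +30, +48 |
| Tape | +32, −50 | +30, −48 |
| Pen | −44, −2 | −48, 0 |

The pen lies along the slot. The cup and tape look level, and their landing heights matched the tray floor. The robot was clear of everything and still at hand-in.

- **Left alone:** I did not touch the chuck key or the back-left cups, and in the closing top view they look where they were at the start.

**Disagreements:** the orange tray's centre came out 3 to 7 mm different between the top camera and the wrist camera. The tape's position before the grasp differed by 6 to 11 mm between the first camera readings and a close look. I used the close look for the grasp. Both are well inside the pocket tolerances. No check failed.

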